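# Close the vial jar on its seal

### The arm

A 6-joint arm with a two-finger parallel gripper is mounted at the origin on a cart in front of the work surface, level with it; the furniture and walls round the work are solid. World frame = base frame: x ahead of the robot, y to its left, z up, the work surface at z = 0. Lengths are in m, angles in rad, forces in N, time in s.
With the tool pointing down it reaches from about 0.3 to 0.775 m from the base axis. Payload 14.6 kg.
Tool frame: the origin (TCP) lies midway between the tips of the shut fingers; the grasp point (between the pads) lies 19 mm behind it; z points along the fingers, y is the line along which they close (so a half turn about z gives the same grasp; the last joint's range is limited). The gripper opens to 94 mm and grips with 3 to 60 N. Pads are 16 mm wide; open, the fingers measure 119 mm over their backs; the gripper's body (75 mm by 177 mm) begins 78 mm behind the grasp point.
Start: joints at [-1.189, 0.3, 1.521, -0, 1.321, -0.067], TCP at [0.239, -0.496, 0.205] pointing down, gripper open.
Joint ranges: [-3.03, 3.03], [-0.79, 2.21], [0.23, 2.52], [-1.04, 4.18], [0, 3.07], [-2.55, 2.55]. Speed limits (rad/s): [2.22, 2.22, 2.57, 3.14, 3.14, 3.14].

### API

Orientations are given as [roll, pitch, yaw] about the fixed x, y, z axes, in that order (R = Rz(yaw) Ry(pitch) Rx(roll)).
In Python, from station import ctrl gives the robot as it stands. The module is installed in compiled form; this text tells all that it offers.
- The arm moves only by the tool servo_tool, never from a script. Its argument "plan" is a list of rows, each a list of 7 numbers: the opening in per cent of the stroke, from 0 (shut) to 100 (fully open), then the shift along the tool's x, y, z in m, then the turn, a rotation vector about the tool's x, y, z in rad. A call has exactly 8 rows; each row shifts and turns the commanded pose from where the row before left it, along the tool's axes as they then stand; what a row does not reach is not made up. A row lasts 1/8 s, in which the tool goes at most 62.5 mm and 10.7 degrees, less where a joint would pass 70% of its speed; a pose out of reach is approached as far as the arm can. A call with a gripper value outside its range is refused whole. The fingers move at their own pace and stop on an object; "force" is the grip in N (left out, the last holds). Time passes only in rows, so rows that do not move let the fingers close, or fill a call up. It gives the time, the measured TCP pose, the force, the opening and the grip force at its end, in the units of the state.
- ctrl.get_obs(): the state, without advancing time (a new reading comes with each control period).
- ctrl.camera(name): name is "side" or "top"; returns a dict with "pixels" (384x512x3 uint8, red, green, blue), "z_map" (384x512 float32, m along the optical axis (not along the pixel's ray), 0 where there is no reading), "mtx" (3x3 intrinsics, pixels), "pose" (4x4, takes a point from camera to world coordinates). Camera axes: x right, y up, looking along -z (the intrinsics and any distortion apply to the point x, -y, -z); pixel columns grow to the right and rows downward; lengths in m; the calibration is good to about 2 mm. A picture is of the moment at which its call begins.
- ctrl.hand_in(): hands the job in; it is judged then, once.
The state is a dict: "time_s": time; "qpos": joint angles; "joint_vel": joint speeds; "tau": joint torques, N m; "ee_pos": TCP position; "eef_rot": TCP orientation; "force": force on the tool from outside, world axes, zero at the start; "moment": the same for the moment, N m; "grip_width": finger opening in m; "grip_force": force on a finger pad.
Only numpy, scipy, OpenCV 4.12 (cv2) and the standard library are available. Lean on these libraries where they do the work, as an engineer would, in place of code of your own. Each camera call takes 0.05 s, during which the arm holds its last target. There are 200 camera calls.

### The job

Close the jar of sample vials for dry storage: fetch its loose steel lid by the grip bar, set it square on the neck of the open jar in the capping nest, and screw it clockwise until it is snug on its seal, then let go. Stop once the turning resistance has clearly risen to snug; do not force or overtighten it, and leave the other things on the bench where they are.

Things in the scene. Friction and masses are not known exactly. Their poses are not given: they have to be found in the camera images.
- lid: Steel screw lid, 65 mm across, 0.26 kg, rim down on the bench. Origin: centre of its lower rim, z up. Skirt 14.5 deep inside; flat top 18.5 above the origin; on it a knurled grip bar 50 long along the lid's x, 13 wide, 18.5 to 37.5 above the origin. In the skirt, 2.6 above the rim, three round lugs 2.8 thick at 0, 120, 240 deg from its x. From drop-in, snug takes 0.9 to 1.8 rad clockwise.
- jar: Open steel jar (three vials inside), held by rubber jaws in an aluminium nest 120 x 104. Origin on its axis at bench level, z up. Neck 47 mm across, 57 over its right-hand three-start thread; starts at 0, 120, 240 deg from the jar's x, falling clockwise 3.5 mm per rad for 1.8 rad. Lugs drop in freely 3 to 14 deg counter-clockwise of the starts; elsewhere they land on the thread: turn on clockwise.
- neck_rim (a point): Centre of the neck's rim, 102 mm above the bench. On it a seal ring, 3.4 to 6.0 mm proud (worn, differs each time, not in the poses), gives 20 N/mm. The lid runs free under 0.06 N m; as the seal squeezes torque climbs over some 0.4 rad: snug at 0.18 to 0.26 N m, too tight from 0.3, harm from 0.4. The jaws let the jar twist 0.06 rad when snug; lid rim then 10 to 13 mm below this point.
- beaker: 250 ml glass beaker, 73 across, 93 high. Bystander; origin under its centre.
- vial_rack: White vial rack full of small vials, 74 x 164 x 38. Bystander; origin under its centre.
- reagent_bottle: Clear screw-cap reagent bottle, 70 across, 142 high. Bystander; origin under its centre.
- closed_jar: A jar of the same kind, already closed with its own lid, 76 across, 113 high, without a nest. Bystander, leave it closed; origin under its centre.
- marker: Marker pen lying near the front edge, 135 long, 17 thick. Bystander; origin under its middle.
Not all that is in view belongs to the job. What is shaped like the lid but green or yellow is not meant.

How it is judged:
On the way, in this order (a step that is already met when the one before it is completed fails the run):
1. the lid is lifted clear of the bench (height (world z) of lid above 0.06 m), for 0.2 s.
2. the lid sits square over the jar's neck (horizontal distance between lid and neck_rim below 0.003 m and z of lid in the frame of jar below 0.1 m and angle between lid's own z axis and vertical below 0.06 rad), for 0.2 s.
At the end, for the whole second after the job is handed in: Lid on square (tilt under 0.05 rad, within 3 mm of the neck's axis, rim over 8 mm below the neck's rim) and snug: the thread pulls the released lid onto its seal with 14 to 33 N (contact force between lid and jar) (contact force between lid and jar between 14 and 33 N and horizontal distance between lid and neck_rim below 0.003 m and z of lid in the frame of jar below 0.094 m and angle between lid's own z axis and vertical below 0.05 rad); the robot touches nothing.
It fails at once if the lid is forced or overtightened: over 45 N between lid and jar (contact force between lid and jar above 45 N).
It fails at once if a bystander is pushed more than 2 cm (distance of any of beaker, vial_rack, reagent_bottle, closed_jar, marker from where it was at the start of the episode above 0.02 m).
It also fails if it takes over 51 s, if anything falls off the work surface, if the arm or the gripper's body presses on something with over 40 N, if the wrist force passes 120 N, or if a joint passes its speed limit or range.

## Working session

There is one attempt and no reset: what is moved stays moved. The work goes in short steps, Python scripts to look and compute and a tool call to move; the robot and the scene stay as the last step left them, time stands still between calls to the robot, and variables do not carry over. Pictures are saved under pics/ and viewed, at most 10 in all, crops included, and the job is handed in when it is done.

Besides the shell and the picture viewer there is one more tool, called as name([rows], argument=value, ...), one row to a line, values as JSON. servo_tool: Moves the arm, as the interface text tells. Its arguments: {"type":"object","properties":{"plan":{"type":"array","items":{"type":"array","items":{"type":"number"}}},"force":{"type":"number"}},"required":["plan"]}

```bash
mkdir -p pics; cat > h.py <<'E'
import numpy as np, cv2
from station import ctrl
def ray(c,u,v):
    M=c["mtx"];T=c["pose"]
    d=np.array([(u-M[0,2])/M[0,0],-(v-M[1,2])/M[1,1],-1.]);return T[:3,3],T[:3,:3]@d
def plane(c,u,v,z):
    o,d=ray(c,u,v);return o+d*(z-o[2])/d[2]
def cloud(c):
    M=c["mtx"];T=c["pose"];D=c["z_map"];v,u=np.mgrid[:D.shape[0],:D.shape[1]]
    p=np.stack([(u-M[0,2])/M[0,0]*D,-(v-M[1,2])/M[1,1]*D,-D],-1)
    return p@T[:3,:3].T+T[:3,3]
E
python3 - <<'E'
from h import *
np.set_printoptions(precision=4,suppress=True)
ims=[]
for n in("top","side"):
    c=ctrl.camera(n);np.savez(f"{n}0.npz",**c);print(n,c["pose"],c["mtx"],[k for k in c]);
    cv2.imwrite(f"pics/{n}0.png",cv2.resize(c["pixels"][...,::-1],(800,600)))
print(ctrl.get_obs())
E
```

```text
top [[ 0.0083  0.9834 -0.1812  0.3576]
 [-0.9997  0.0043 -0.0226  0.068 ]
 [-0.0214  0.1813  0.9832  1.0161]
 [ 0.      0.      0.      1.    ]] [[360.9465   0.     253.4143]
 [  0.     360.9465 193.073 ]
 [  0.       0.       1.    ]] ['pixels', 'z_map', 'mtx', 'pose']
side [[-0.9817  0.1243 -0.1445  0.3351]
 [-0.1903 -0.5931  0.7824  1.0873]
 [ 0.0115  0.7955  0.6058  0.843 ]
 [ 0.      0.      0.      1.    ]] [[423.0927   0.     258.3382]
 [  0.     423.0927 193.8747]
 [  0.       0.       1.    ]] ['pixels', 'z_map', 'mtx', 'pose']
{'time_s': 0.1, 'qpos': array([-1.1886,  0.3004,  1.5215, -0.    ,  1.3207, -0.0666]), 'joint_vel': array([ 0.0001, -0.0023, -0.0019, -0.0012, -0.0003, -0.0005]), 'tau': array([  0.0015, -53.2643, -35.3285,   0.071 ,   0.0235,  -0.0001]), 'ee_pos': array([ 0.2385, -0.4953,  0.205 ]), 'eef_rot': array([-3.1406, -0.    ,  0.4488]), 'force': array([-0.2461, -0.8694,  0.4719]), 'moment': array([ 0.0132, -0.0728,  0.0254]), 'grip_force': 0.0, 'grip_width': 0.09421681873180036}
```

View pics/top0.png

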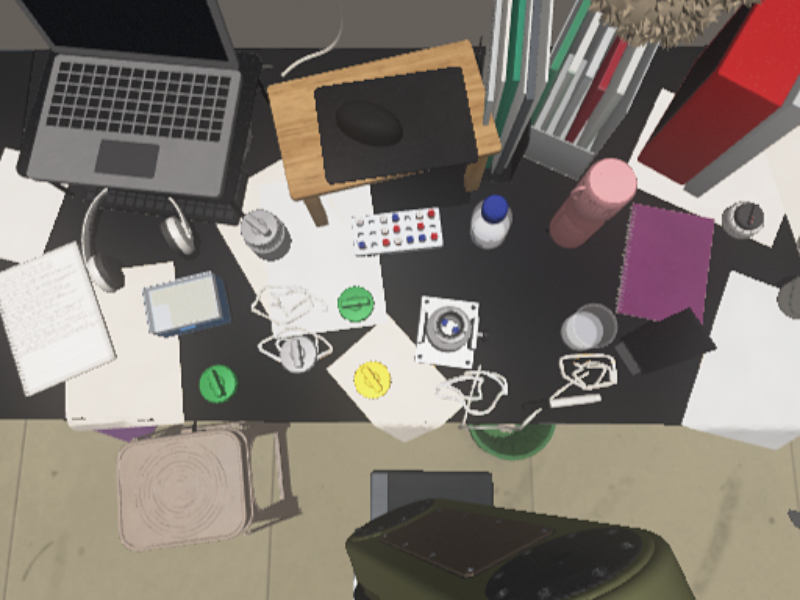

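View pics/side0.png

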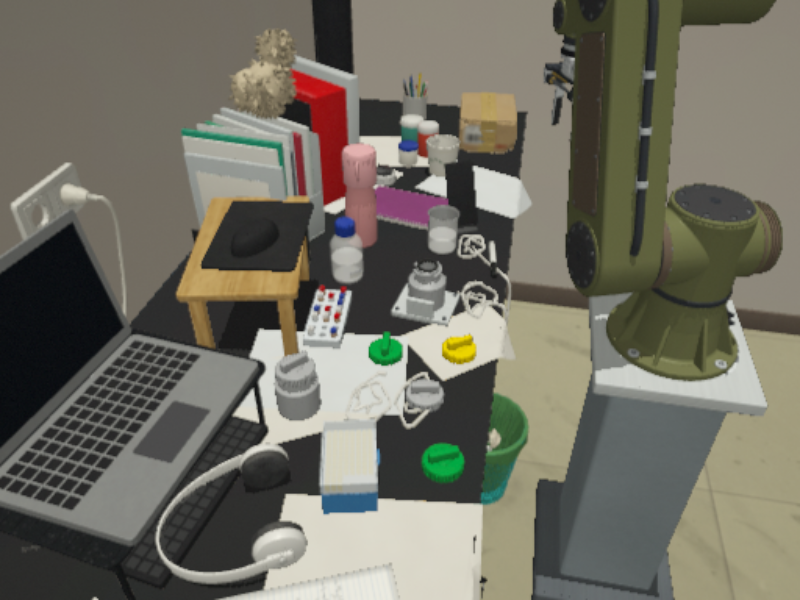

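Candidates, in 800x600 top-view pixels:
- Loose grey lid at (297,352), side view (424,393).
- Closed jar's lid at (263,230), which is tall and a bystander.
- Green lids at (356,303) and (218,383), and a yellow lid at (371,380).
- Grey round item at (743,218).

I choose (297,352). The open jar in its nest is at (449,328), side view (428,285).

```bash
cat > m.py <<'E'
from h import *
np.set_printoptions(precision=4,suppress=True)
t=dict(np.load("top0.npz"));s=dict(np.load("side0.npz"))
for n,c,(lu,lv),(ju,jv) in(("top",t,(190,225),(288,209)),("side",s,(271,252),(273,184))):
    P=cloud(c);v,u=np.mgrid[:384,:512]
    L=(np.hypot(u-lu,v-lv)<26); J=(np.hypot(u-ju,v-jv)<40)
    l0=P[lv,lu]
    a=P[L&(P[...,2]>.012)&(P[...,2]<.05)];b=a[a[:,2]>.030];f=a[(a[:,2]>.014)&(a[:,2]<.023)]
    (c0,wh,ang)=cv2.minAreaRect((b[:,:2]*1000).astype(np.float32))
    print(n,"lid n",len(a),"bar n",len(b),"zmed",np.median(b[:,2]),"mean",b.mean(0),"rect",c0,wh,ang,"flat z",np.median(f[:,2]),"all rect",cv2.minEnclosingCircle((a[:,:2]*1000).astype(np.float32)))
    e=np.linalg.svd(b[:,:2]-b[:,:2].mean(0))[2][0] if len(b)<5000 else 0
    print(" bar dir deg",np.degrees(np.arctan2(e[1],e[0])))
    a=P[J&(P[...,2]>.085)&(P[...,2]<.13)]
    print(" neck n",len(a),"mean",a.mean(0),"z 50,95",np.percentile(a[:,2],[50,95]),"circ",cv2.minEnclosingCircle((a[:,:2]*1000).astype(np.float32)))
    a=P[J&(P[...,2]>.006)&(P[...,2]<.05)];print(" nest z",np.percentile(a[:,2],[10,30,50,70,90]),cv2.minAreaRect((a[:,:2]*1000).astype(np.float32)))
k=[]
for c,(x,y) in((t,(190,225)),(t,(288,209)),(s,(271,252)),(s,(273,184))):
    k.append(cv2.resize(c["pixels"][y-36:y+36,x-48:x+48,::-1],(400,300),interpolation=cv2.INTER_CUBIC))
cv2.imwrite("pics/crop0.png",np.vstack([np.hstack(k[:2]),np.hstack(k[2:])]))
E
python3 m.py
```

```text
top lid n 437 bar n 93 zmed 0.03708624903124469 mean [0.4452 0.2643 0.0367] rect (445.79718017578125, 265.2576599121094) (49.431583404541016, 13.647180557250977) 12.280349731445312 flat z 0.018731651129052007 all rect ((446.0505065917969, 265.2705993652344), 33.54022979736328)
 bar dir deg -168.5973502806057
 neck n 247 mean [0.4872 0.0012 0.1006] z 50,95 [0.0999 0.1078] circ ((488.0777282714844, 0.2798876464366913), 28.654170989990234)
 nest z [0.0091 0.0112 0.0125 0.0145 0.0455] ((483.84417724609375, 3.799102783203125), (188.2079315185547, 177.57383728027344), 14.322802543640137)
side lid n 353 bar n 90 zmed 0.037191564277934464 mean [0.4477 0.2671 0.0364] rect (446.96356201171875, 266.3564453125) (49.038238525390625, 14.903919219970703) 11.114456176757812 flat z 0.018877764780573236 all rect ((462.2113037109375, 276.02301025390625), 49.306602478027344)
 bar dir deg -168.7872892823542
 neck n 194 mean [0.4884 0.0036 0.0989] z 50,95 [0.0991 0.1086] circ ((491.42730712890625, 2.375347137451172), 31.041357040405273)
 nest z [0.0077 0.0118 0.0155 0.0287 0.0426] ((456.83990478515625, -73.76840209960938), (463.7984924316406, 185.87889099121094), 88.15807342529297)
```

View pics/crop0.png

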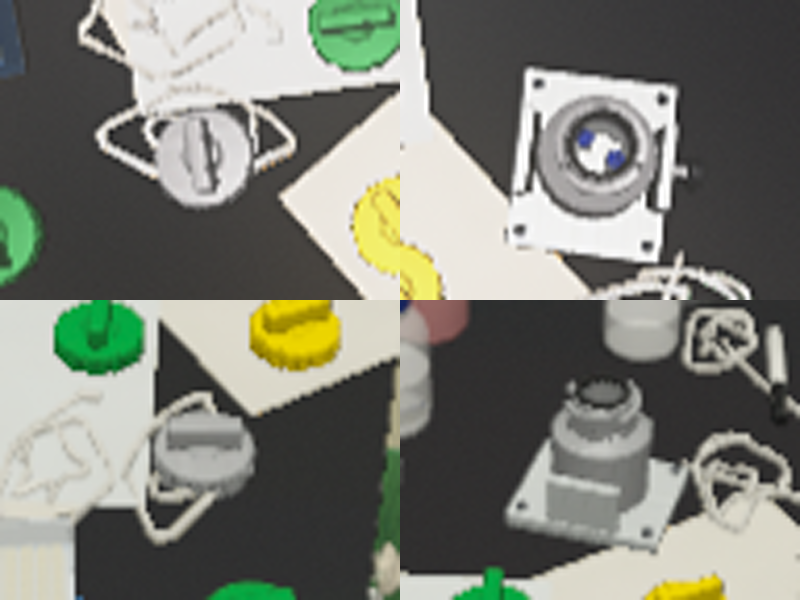

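The crop confirms the choice. The grey lid stands at about (0.446, 0.2655) with its bar at about 11.5°, and both views put its flat top at 18.8 mm and the bar top at 37.1 mm. The open neck is at about (0.4885, 0.001), and its nest's long axis is at about -7°.

```bash
cat > go.py <<'E'
import sys
from h import *
from scipy.spatial.transform import Rotation as R
np.set_printoptions(precision=4,suppress=True)
# go.py x y z dyaw n
x,y,z,dy,n=map(float,sys.argv[1:6]);n=int(n)
o=ctrl.get_obs();p=np.array(o["ee_pos"]);Rm=R.from_euler("xyz",o["eef_rot"])
print("now",p,o["eef_rot"],"q",o["qpos"],"t",o["time_s"])
yaw=o["eef_rot"][2]
st=(np.array([x,y,z])-p)/n
for i in range(n):
    Ri=R.from_euler("xyz",[np.pi,0,yaw+dy*i/n]);print([round(float(k),4) for k in Ri.inv().apply(st)],round(-dy/n,3))
E
python3 go.py 0.446 0.2655 0.2 2.893 16
```

```text
now [ 0.2385 -0.4953  0.205 ] [-3.1406 -0.      0.4488] q [-1.1886  0.3004  1.5215 -0.      1.3207 -0.0666] t 0.1
[0.0323, -0.0372, 0.0003] -0.181
[0.0385, -0.0308, 0.0003] -0.181
[0.0434, -0.0234, 0.0003] -0.181
[0.0469, -0.0152, 0.0003] -0.181
[0.0489, -0.0065, 0.0003] -0.181
[0.0492, 0.0024, 0.0003] -0.181
[0.048, 0.0112, 0.0003] -0.181
[0.0452, 0.0196, 0.0003] -0.181
[0.0409, 0.0275, 0.0003] -0.181
[0.0353, 0.0344, 0.0003] -0.181
[0.0286, 0.0402, 0.0003] -0.181
[0.0209, 0.0446, 0.0003] -0.181
[0.0125, 0.0477, 0.0003] -0.181
[0.0037, 0.0491, 0.0003] -0.181
[-0.0052, 0.049, 0.0003] -0.181
[-0.0139, 0.0473, 0.0003] -0.181
```

servo_tool([
  [40,0.032,-0.037,0,0,0,-0.181],
  [40,0.0385,-0.031,0,0,0,-0.181],
  [40,0.0435,-0.0235,0,0,0,-0.181],
  [40,0.047,-0.015,0,0,0,-0.181],
  [40,0.049,-0.0065,0,0,0,-0.181],
  [40,0.049,0.0025,0,0,0,-0.181],
  [40,0.048,0.011,0,0,0,-0.181],
  [40,0.045,0.0195,0,0,0,-0.181],
])

```text
time_s: 1.1
ee_pos: [0.3419, -0.1138, 0.2054]
eef_rot: [3.141, 0.0, 1.902]
force: [0.3, -0.7, 0.4]
grip_width: 0.0373
grip_force: 0.0
```

servo_tool([
  [40,0.041,0.0275,0,0,0,-0.181],
  [40,0.035,0.0345,0,0,0,-0.181],
  [40,0.0285,0.04,0,0,0,-0.181],
  [40,0.021,0.0445,0,0,0,-0.181],
  [40,0.0125,0.0475,0,0,0,-0.181],
  [40,0.0035,0.049,0,0,0,-0.181],
  [40,-0.005,0.049,0,0,0,-0.181],
  [40,-0.014,0.0475,0,0,0,-0.181],
])

```text
time_s: 2.1
ee_pos: [0.445, 0.2664, 0.2052]
eef_rot: [-3.141, -0.0, -2.932]
force: [-0.3, -0.5, 0.3]
grip_width: 0.0376
grip_force: 0.0
```

```bash
python3 go.py 0.446 0.2655 0.1 0.0 2; python3 - <<'E'
from h import *
c=ctrl.camera("side");cv2.imwrite("pics/s1.png",cv2.resize(c["pixels"][:,:,::-1],(800,600)))
E
```

```text
now [0.445  0.2664 0.2052] [-3.1414 -0.0003 -2.9322] q [ 0.4689  0.2304  1.6094 -0.0001  1.3022 -1.3113] t 2.1
[-0.0004, -0.0006, 0.0526] -0.0
[-0.0004, -0.0006, 0.0526] -0.0
```

View pics/s1.png

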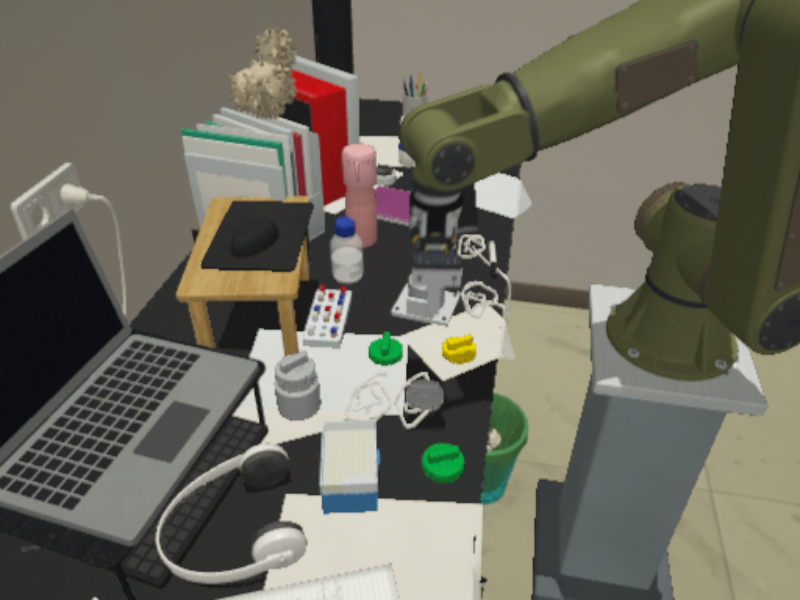

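Side view: the gripper hangs at about (437,245), over the lid at (424,393), with the path below it clear. Descending now.

servo_tool([
  [40,-0.001,-0.001,0.03,0,0,0.01],
  [40,0,0,0.04,0,0,0],
  [40,0,0,0.04,0,0,0],
  [40,0,0,0.03,0,0,0],
  [40,0,0,0.02,0,0,0],
  [40,0,0,0.014,0,0,0],
  [40,0,0,0.01,0,0,0],
  [40,0,0,0,0,0,0],
], force=35)

```text
time_s: 3.15
ee_pos: [0.446, 0.2639, 0.0212]
eef_rot: [-3.141, -0.001, -2.948]
force: [0.3, -0.0, 0.1]
grip_width: 0.0375
grip_force: 0.0
```

```bash
python3 -c "
from h import *
o=ctrl.get_obs();print(o['ee_pos'],o['force'],o['moment'])
c=ctrl.camera('top');x,y=190,225
cv2.imwrite('pics/c1.png',cv2.resize(c['pixels'][y-45:y+45,x-60:x+60,::-1],(600,450),interpolation=cv2.INTER_CUBIC))"
```

```text
[0.44595211 0.26389565 0.02116843] [ 0.29302239 -0.03444892  0.09128947] [ 0.03710891 -0.10047377  0.03245008]
```

servo_tool([
  [40,0,0.002,0,0,0,0],
  [10,0,0,0,0,0,0],
  [0,0,0,0,0,0,0],
  [0,0,0,0,0,0,0],
  [0,0,0,0,0,0,0],
  [0,0,0,0,0,0,0],
  [0,0,0,0,0,0,0],
  [0,0,0,0,0,0,0],
], force=35)

```text
time_s: 4.2
ee_pos: [0.4458, 0.2659, 0.0216]
eef_rot: [-3.142, 0.0, -2.948]
force: [0.4, -1.4, 3.9]
grip_width: 0.0124
grip_force: 35.0
```

servo_tool([
  [0,0,0,-0.01,0,0,0],
  [0,0,0,-0.02,0,0,0],
  [0,0,0,-0.03,0,0,0],
  [0,0,0,-0.04,0,0,0],
  [0,0,0,-0.04,0,0,0],
  [0,0,0,-0.02,0,0,0],
  [0,0,0,0,0,0,0],
  [0,0,0,0,0,0,0],
])

```text
time_s: 5.2
ee_pos: [0.4452, 0.2657, 0.1804]
eef_rot: [-3.141, -0.002, -2.948]
force: [0.2, -0.4, -3.1]
grip_width: 0.013
grip_force: 35.0
```

```bash
python3 go.py 0.4885 0.001 0.165 -0.18 8; python3 -c "
from h import *
o=ctrl.get_obs();print(o['force'],o['moment'],o['grip_width'])"
```

```text
now [0.4452 0.2657 0.1804] [-3.1412 -0.0016 -2.9483] q [ 0.4674  0.2532  1.6407  0.0001  1.2493 -1.2966] t 5.2
[0.001, -0.0335, 0.0019] 0.022
[0.0003, -0.0335, 0.0019] 0.022
[-0.0005, -0.0335, 0.0019] 0.022
[-0.0012, -0.0335, 0.0019] 0.022
[-0.002, -0.0335, 0.0019] 0.022
[-0.0027, -0.0334, 0.0019] 0.022
[-0.0035, -0.0333, 0.0019] 0.022
[-0.0042, -0.0333, 0.0019] 0.022
[ 0.2411405  -0.40843573 -3.1300222 ] [ 0.08469054 -0.19586882  0.01840517] 0.012957180521183269
```

servo_tool([
  [0,0.001,-0.0335,0,0,0,0.022],
  [0,0.0005,-0.0335,0,0,0,0.022],
  [0,-0.0005,-0.0335,0,0,0,0.022],
  [0,-0.001,-0.0335,0,0,0,0.022],
  [0,-0.002,-0.0335,0,0,0,0.022],
  [0,-0.0025,-0.0335,0,0,0,0.022],
  [0,-0.0035,-0.0335,0,0,0,0.022],
  [0,-0.004,-0.0335,0,0,0,0.022],
])

```text
time_s: 6.2
ee_pos: [0.4883, -0.0003, 0.1802]
eef_rot: [3.141, -0.002, -3.125]
force: [0.9, -0.2, -2.0]
grip_width: 0.0127
grip_force: 35.0
```

```bash
cat > n.py <<'E'
from h import *
from scipy.optimize import least_squares
np.set_printoptions(precision=4,suppress=True)
for n,(ju,jv) in(("top",(288,209)),("side",(273,184))):
    c=dict(np.load(n+"0.npz"));P=cloud(c);v,u=np.mgrid[:384,:512];J=np.hypot(u-ju,v-jv)<45
    a=P[J&(P[...,2]>.1045)&(P[...,2]<.112)]
    print(n,"seal n",len(a),"z",np.percentile(a[:,2],[10,50,90]))
    f=lambda q:np.hypot(a[:,0]-q[0],a[:,1]-q[1])-q[2]
    r=least_squares(f,[.488,.001,.02],loss="soft_l1",f_scale=.001);print("  fit",r.x,"mean",a.mean(0),"minEnc",cv2.minEnclosingCircle((a[:,:2]*1000).astype(np.float32)))
    b=P[J&(P[...,2]>.03)&(P[...,2]<.085)&(np.hypot(P[...,0]-.488,P[...,1])<.05)]
    print("  body pts",len(b))
    f2=lambda q:np.hypot(b[:,0]-q[0],b[:,1]-q[1])-q[2]
    r=least_squares(f2,[.488,.001,.038],loss="soft_l1",f_scale=.001);print("  bodyfit",r.x)
E
python3 n.py; python3 go.py .4885 0.001 0.175 0 1; python3 - <<'E'
from h import *
for n in("side","top"):
    c=ctrl.camera(n);np.savez(n+"1.npz",**c)
c=dict(np.load("side1.npz"));x,y=275,165
a=cv2.resize(c["pixels"][y-45:y+45,x-60:x+60,::-1],(800,600),interpolation=cv2.INTER_CUBIC);cv2.imwrite("pics/s2.png",a)
E
```

```text
top seal n 69 z [0.105  0.1068 0.1087]
  fit [0.488  0.0006 0.0194] mean [0.4876 0.0013 0.1068] minEnc ((487.58740234375, 0.2897855043411255), 21.798934936523438)
  body pts 488
  bodyfit [0.488  0.0004 0.0358]
side seal n 44 z [0.1053 0.1071 0.1092]
  fit [0.4896 0.0014 0.0199] mean [0.4894 0.0007 0.1072] minEnc ((491.44525146484375, 1.4642809629440308), 23.61089324951172)
  body pts 384
  bodyfit [0.4894 0.0015 0.0347]
now [ 0.4883 -0.0003  0.1802] [ 3.1413 -0.0021 -3.1252] q [-0.0756  0.1872  1.722   0.0001  1.2345 -1.6629] t 6.2
[-0.0002, 0.0013, 0.0052] -0.0
```

View pics/s2.png

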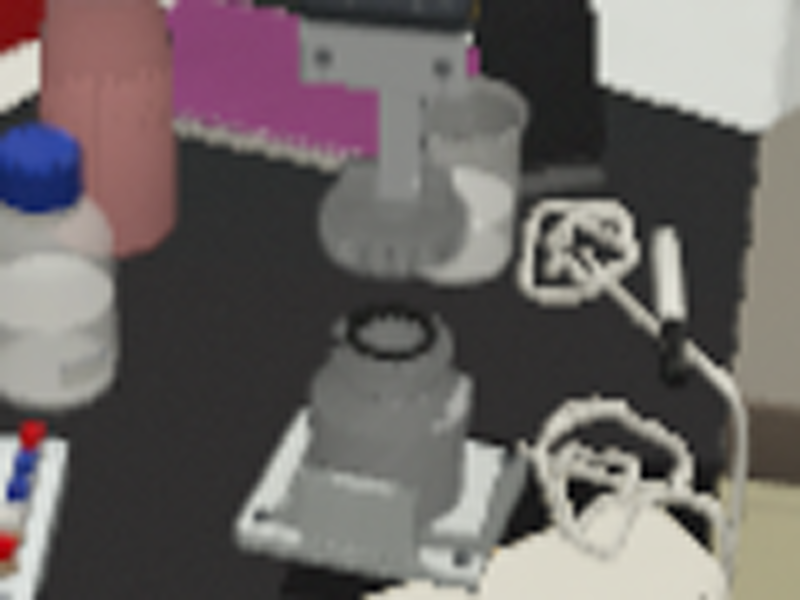

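Side crop: the lid, held level at (393,235), is centred over the neck at (392,330). Lowering to just above the neck.

servo_tool([
  [0,0.0003,0.0013,0.005,0,0,0],
  [0,0,0,0.015,0,0,0],
  [0,0,0,0.015,0,0,0],
  [0,0,0,0.01,0,0,0],
  [0,0,0,0.006,0,0,0],
  [0,0,0,0.004,0,0,0],
  [0,0,0,0,0,0,0],
  [0,0,0,0,0,0,0],
])

```text
time_s: 7.3
ee_pos: [0.4886, 0.0021, 0.1268]
eef_rot: [-3.142, 0.001, -3.124]
force: [0.3, -0.7, -2.6]
grip_width: 0.0126
grip_force: 35.0
```

```bash
cat > s.py <<'E'
from h import *
np.set_printoptions(precision=4,suppress=True)
o=ctrl.get_obs();print(o['time_s'],o['ee_pos'],"yaw",o['eef_rot'],"F",o['force'],"M",o['moment'],"q6",o['qpos'][5],o['grip_width'])
E
python3 s.py
```

```text
7.3 [0.4886 0.0021 0.1268] yaw [-3.1415  0.0006 -3.1244] F [ 0.3292 -0.7114 -2.5679] M [ 0.084  -0.1301  0.0076] q6 -1.6587513543809653 0.012642277901857481
```

servo_tool([
  [0,0.0005,-0.001,0.001,0,0,0],
  [0,0,0,0.001,0,0,0],
  [0,0,0,0.001,0,0,0],
  [0,0,0,0.001,0,0,0],
  [0,0,0,0.001,0,0,0],
  [0,0,0,0.001,0,0,0],
  [0,0,0,0,0,0,0],
  [0,0,0,0,0,0,0],
])

```text
time_s: 8.3
ee_pos: [0.4879, 0.0011, 0.1205]
eef_rot: [3.142, 0.0, -3.124]
force: [0.6, 0.4, -2.1]
grip_width: 0.0127
grip_force: 35.0
```

```bash
python3 s.py
```

```text
8.3 [0.4879 0.0011 0.1205] yaw [ 3.1416  0.     -3.1244] F [ 0.5651  0.4315 -2.114 ] M [ 0.0552 -0.0992 -0.0386] q6 -1.6609010626936496 0.012709366021053888
```

servo_tool([
  [0,0,0,0.0005,0,0,0],
  [0,0,0,0.0005,0,0,0],
  [0,0,0,0.0005,0,0,0],
  [0,0,0,0.0005,0,0,0],
  [0,0,0,0,0,0,0],
  [0,0,0,0,0,0,0],
  [0,0,0,0,0,0,0],
  [0,0,0,0,0,0,0],
])

```text
time_s: 9.3
ee_pos: [0.4879, 0.0011, 0.1185]
eef_rot: [3.142, 0.0, -3.124]
force: [0.9, 0.7, -2.9]
grip_width: 0.0125
grip_force: 35.0
```

```bash
python3 s.py
```

```text
9.3 [0.4879 0.0011 0.1185] yaw [ 3.1416  0.     -3.1244] F [ 0.8907  0.7096 -2.8635] M [ 0.0824 -0.0855  0.0318] q6 -1.660926239513008 0.0124769011725552
```

servo_tool([
  [0,0,0,0.0005,0,0,0],
  [0,0,0,0.0005,0,0,0],
  [0,0,0,0.0005,0,0,0],
  [0,0,0,0,0,0,0],
  [0,0,0,0,0,0,0],
  [0,0,0,0,0,0,0],
  [0,0,0,0,0,0,0],
  [0,0,0,0,0,0,0],
])

```text
time_s: 10.3
ee_pos: [0.4879, 0.0011, 0.1169]
eef_rot: [-3.142, -0.0, -3.124]
force: [-0.3, 0.7, -2.4]
grip_width: 0.0127
grip_force: 35.0
```

```bash
python3 s.py
```

```text
10.3 [0.4879 0.0011 0.1169] yaw [-3.1416 -0.     -3.1244] F [-0.2612  0.7267 -2.368 ] M [ 0.0762 -0.1496  0.0407] q6 -1.6608605649740456 0.012689177395468303
```

servo_tool([
  [0,0,0,0.0005,0,0,0],
  [0,0,0,0.0005,0,0,0],
  [0,0,0,0.0005,0,0,0],
  [0,0,0,0,0,0,0],
  [0,0,0,0,0,0,0],
  [0,0,0,0,0,0,0],
  [0,0,0,0,0,0,0],
  [0,0,0,0,0,0,0],
])

```text
time_s: 11.3
ee_pos: [0.4879, 0.0011, 0.1154]
eef_rot: [-3.142, -0.0, -3.124]
force: [0.6, -0.3, -3.1]
grip_width: 0.0128
grip_force: 35.0
```

```bash
python3 s.py
```

```text
11.3 [0.4879 0.0011 0.1154] yaw [-3.1416 -0.0001 -3.1243] F [ 0.6211 -0.3299 -3.1027] M [ 0.0112 -0.0872 -0.0253] q6 -1.6609102191375127 0.012824854860587735
```

servo_tool([
  [0,0,0,0.0005,0,0,0],
  [0,0,0,0.0005,0,0,0],
  [0,0,0,0,0,0,0],
  [0,0,0,0,0,0,0],
  [0,0,0,0,0,0,0],
  [0,0,0,0,0,0,0],
  [0,0,0,0,0,0,0],
  [0,0,0,0,0,0,0],
])

```text
time_s: 12.3
ee_pos: [0.4879, 0.0011, 0.1145]
eef_rot: [-3.142, -0.0, -3.124]
force: [-0.7, -0.4, -3.1]
grip_width: 0.0128
grip_force: 35.0
```

```bash
python3 s.py
```

```text
12.3 [0.4879 0.0011 0.1145] yaw [-3.1416 -0.     -3.1244] F [-0.6961 -0.4006 -3.1236] M [-0.0414 -0.0706 -0.0284] q6 -1.6608632752732784 0.012807371877298832
```

servo_tool([
  [0,0,0,0.0005,0,0,0],
  [0,0,0,0.0005,0,0,0],
  [0,0,0,0.0003,0,0,0],
  [0,0,0,0,0,0,0],
  [0,0,0,0,0,0,0],
  [0,0,0,0,0,0,0],
  [0,0,0,0,0,0,0],
  [0,0,0,0,0,0,0],
])

```text
time_s: 13.3
ee_pos: [0.4883, 0.001, 0.1137]
eef_rot: [-3.141, 0.001, -3.124]
force: [-0.7, -1.2, 5.8]
grip_width: 0.0124
grip_force: 35.0
```

```bash
python3 s.py
```

```text
13.3 [0.4883 0.001  0.1137] yaw [-3.1414  0.0013 -3.1243] F [-0.7009 -1.1835  5.8282] M [-0.1514  0.0631  0.0338] q6 -1.6608984951409242 0.012448702804085452
```

servo_tool([
  [0,0,0,0,0,0,0.05],
  [0,0,0,0,0,0,0.05],
  [0,0,0,0,0,0,0.05],
  [0,0,0,0,0,0,0.05],
  [0,0,0,0,0,0,0.05],
  [0,0,0,0,0,0,0.05],
  [0,0,0,0,0,0,0],
  [0,0,0,0,0,0,0],
])

```text
time_s: 14.3
ee_pos: [0.4884, 0.0011, 0.1138]
eef_rot: [3.141, 0.002, 2.859]
force: [-0.6, -0.3, 6.1]
grip_width: 0.0125
grip_force: 35.0
```

```bash
python3 s.py
```

```text
14.3 [0.4884 0.0011 0.1138] yaw [3.1411 0.0015 2.8588] F [-0.594  -0.3128  6.0949] M [ 0.0492 -0.1235  0.0071] q6 -1.3608938345569497 0.012508971545032605
```

servo_tool([
  [0,0,0,0,0,0,0.06],
  [0,0,0,0,0,0,0.06],
  [0,0,0,0,0,0,0.06],
  [0,0,0,0,0,0,0.06],
  [0,0,0,0,0,0,0.06],
  [0,0,0,0,0,0,0.06],
  [0,0,0,0,0,0,0],
  [0,0,0,0,0,0,0],
])

```text
time_s: 15.3
ee_pos: [0.4884, 0.0011, 0.1138]
eef_rot: [3.141, 0.001, 2.499]
force: [0.1, -0.6, 5.2]
grip_width: 0.0125
grip_force: 35.0
```

```bash
python3 s.py
```

```text
15.3 [0.4884 0.0011 0.1138] yaw [3.1405 0.0013 2.4988] F [ 0.127  -0.5504  5.2249] M [-0.0146 -0.1466  0.0243] q6 -1.0008742331588552 0.012498732687671312
```

servo_tool([
  [0,0,0,0,0,0,0.05],
  [0,0,0,0,0,0,0.05],
  [0,0,0,0,0,0,0.05],
  [0,0,0,0,0,0,0.05],
  [0,0,0,0,0,0,0.05],
  [0,0,0,0,0,0,0],
  [0,0,0,0,0,0,0],
  [0,0,0,0,0,0,0],
])

```text
time_s: 16.3
ee_pos: [0.4882, 0.0012, 0.1134]
eef_rot: [3.141, 0.0, 2.249]
force: [1.6, 1.5, 4.2]
grip_width: 0.0126
grip_force: 35.0
```

```bash
python3 s.py
```

```text
16.3 [0.4882 0.0012 0.1134] yaw [3.1409 0.0004 2.2494] F [1.6298 1.5406 4.1635] M [ 0.3175 -0.3937  0.1726] q6 -0.7515221074114562 0.012648474164553542
```

```bash
cat > a.py <<'E'
from h import *
np.set_printoptions(precision=4,suppress=True)
L=[]
for i in range(8):
    ctrl.camera("top");o=ctrl.get_obs();L.append(np.r_[o["ee_pos"],o["force"],o["moment"]])
L=np.array(L);print(o["time_s"],L.mean(0),"sd",L[:,-1].std(),o["eef_rot"],o["grip_width"])
E
python3 a.py
```

```text
16.7 [ 0.4882  0.0011  0.1134  1.9494  1.9976  4.8631  0.3986 -0.4888  0.0812] sd 0.02671830390626086 [3.141  0.0003 2.2489] 0.012684861396845791
```

servo_tool([
  [0,0,0,0.0001,0,0,0.025],
  [0,0,0,0.0001,0,0,0.025],
  [0,0,0,0.0001,0,0,0.025],
  [0,0,0,0.0001,0,0,0.025],
  [0,0,0,0,0,0,0],
  [0,0,0,0,0,0,0],
  [0,0,0,0,0,0,0],
  [0,0,0,0,0,0,0],
])

```text
time_s: 17.7
ee_pos: [0.4881, 0.001, 0.1131]
eef_rot: [3.141, 0.0, 2.149]
force: [0.0, 0.9, 7.7]
grip_width: 0.0127
grip_force: 35.0
```

```bash
python3 a.py
```

```text
18.1 [ 0.4881  0.001   0.1131  0.4729  1.1009  7.7261  0.1934 -0.1488  0.0659] sd 0.023901070124961402 [3.1412 0.0004 2.1488] 0.013032149862497061
```

servo_tool([
  [0,0,0,0,0,0,0.03],
  [0,0,0,0,0,0,0.03],
  [0,0,0,0,0,0,0.03],
  [0,0,0,0,0,0,0.03],
  [0,0,0,0,0,0,0.03],
  [0,0,0,0,0,0,0],
  [0,0,0,0,0,0,0],
  [0,0,0,0,0,0,0],
])

```text
time_s: 19.1
ee_pos: [0.4879, 0.0011, 0.1129]
eef_rot: [3.142, -0.0, 1.999]
force: [1.3, 0.8, 6.0]
grip_width: 0.0129
grip_force: 35.0
```

```bash
python3 a.py
```

```text
19.5 [ 0.4879  0.0011  0.1129  0.7603  1.7787  5.3642  0.3594 -0.2324  0.1639] sd 0.02003104757108801 [ 3.1415 -0.      1.999 ] 0.012672998860778033
```

servo_tool([
  [0,0,0,-0.0001,0,0,0.02],
  [0,0,0,-0.0001,0,0,0.02],
  [0,0,0,-0.0001,0,0,0.02],
  [0,0,0,0,0,0,0],
  [0,0,0,0,0,0,0],
  [0,0,0,0,0,0,0],
  [0,0,0,0,0,0,0],
  [0,0,0,0,0,0,0],
])

```text
time_s: 20.5
ee_pos: [0.4877, 0.0012, 0.1129]
eef_rot: [-3.141, -0.0, 1.939]
force: [0.5, 5.0, -0.4]
grip_width: 0.013
grip_force: 35.1
```

```bash
python3 a.py
```

```text
20.9 [ 0.4877  0.0012  0.1129  0.2661  5.1501 -0.3181  0.9935 -0.0466  0.2618] sd 0.03678177251058878 [-3.1412 -0.0003  1.9388] 0.012746043447152742
```

Averaged torque is 0.26 N m, part of it from side load, so the lid is snug. Releasing and retreating.

servo_tool([
  [8,0,0,0,0,0,0],
  [20,0,0,0,0,0,0],
  [40,0,0,0,0,0,0],
  [40,0,0,0,0,0,0],
  [40,0,0,-0.01,0,0,0],
  [40,0,0,-0.03,0,0,0],
  [40,0,0,-0.04,0,0,0],
  [40,0,0,-0.04,0,0,0],
])

```text
time_s: 21.9
ee_pos: [0.4878, 0.001, 0.2351]
eef_rot: [3.141, 0.0, 1.939]
force: [-0.3, 0.0, 0.5]
grip_width: 0.0378
grip_force: 0.0
```

```bash
python3 - <<'E'
from h import *
for n,(x,y) in(("side",(275,175)),("top",(288,209))):
    c=ctrl.camera(n);np.savez(n+"2.npz",**c)
    P=cloud(c);v,u=np.mgrid[:384,:512];m=(np.hypot(P[...,0]-.488,P[...,1]-.001)<.034)
    for lo,hi in((.103,.118),(.118,.135)):
        a=P[m&(P[...,2]>lo)&(P[...,2]<hi)]
        if len(a)>5:
            w=np.c_[a[:,:2]-a[:,:2].mean(0),np.ones(len(a))];print(n,lo,len(a),a.mean(0),np.percentile(a[:,2],[10,50,90]))
    if n=="side":cv2.imwrite("pics/s3.png",cv2.resize(c["pixels"][y-45:y+45,x-60:x+60,::-1],(800,600),interpolation=cv2.INTER_CUBIC))
E
```

```text
side 0.103 182 [0.48712291 0.00849215 0.10989799] [0.10577207 0.10998731 0.11298463]
side 0.118 58 [0.48669193 0.00536086 0.12644226] [0.12077918 0.1276449  0.13026149]
top 0.103 74 [0.49771577 0.01775157 0.11011092] [0.10791484 0.11001518 0.112054  ]
top 0.118 21 [0.47965164 0.0163488  0.12907962] [0.12634965 0.1297099  0.13116522]
```

View pics/s3.png

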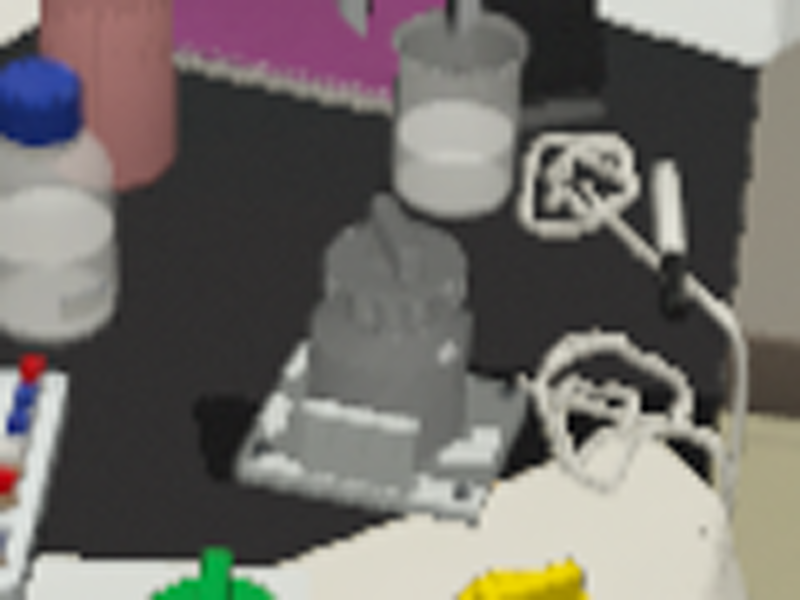

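```bash
python3 - <<'E'
from h import *
for n in("side","top"):
    P=cloud(dict(np.load(n+"2.npz")));m=(np.hypot(P[...,0]-.488,P[...,1]-.001)<.031)&(P[...,2]>.105)&(P[...,2]<.116)
    a=P[m];
    for _ in range(4):
        A=np.c_[a[:,:2]-[.488,.001],np.ones(len(a))];s=np.linalg.lstsq(A,a[:,2],rcond=None)[0];r=a[:,2]-A@s;a=a[abs(r)<max(.0015,1.5*r.std())]
    print(n,len(a),s,r.std(),a.min(0),a.max(0))
E
```

```text
side 88 [-0.00013539  0.01136648  0.11029489] 0.0008812105721959983 [ 0.46047878 -0.02708077  0.10876833] [0.51885911 0.0316775  0.11186834]
top 52 [-0.04177645 -0.08764889  0.11203476] 0.0008801690318952119 [0.47881098 0.00605644 0.10834435] [0.51491817 0.02632321 0.11208806]
```

```bash
python3 -c "
from station import ctrl
print(ctrl.hand_in())"
```

```text
the job is handed in; nothing more can be done
None
```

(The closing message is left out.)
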